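# Shim and hold a sample jar in front of the code scanner

### The arm

A 6-joint arm with a two-finger parallel gripper is mounted at the origin on the work surface. World frame = base frame: x ahead of the robot, y to its left, z up, the work surface at z = 0. Lengths are in mm, angles in degrees, forces in N, time in s.
With the tool pointing down it reaches from about 300 to 850 mm from the base axis. Payload 4.2 kg.
Tool frame: the origin (TCP) lies midway between the tips of the shut fingers; the grasp point (between the pads) lies 19 mm behind it (env.grip_depth is the distance from the TCP to the grasp point, in mm); z points along the fingers, y is the line along which they close (so a half turn about z gives the same grasp; the last joint's range is limited). The gripper opens to 91 mm and grips with 3 to 60 N. Pads are 32 mm wide; open, the fingers measure 118 mm over their backs; the gripper's body (76 mm by 178 mm) begins 60 mm behind the grasp point.
Start: joints at [-73.797, 18.312, 89.639, -0, 72.044, -1.146], TCP at [171.465, -548.856, 213.976] pointing down, gripper open.
Joint ranges: [-177.97, 177.97], [-48.28, 115.42], [12.27, 149.76], [-77.06, 257.06], [2.81, 150.46], [-146.56, 146.56]. Speed limits (degrees/s): [147.25, 147.25, 180, 180, 180, 180].

### API

Orientations are given as [roll, pitch, yaw] about the fixed x, y, z axes, in that order (R = Rz(yaw) Ry(pitch) Rx(roll)).
In Python, from workcell import env, eyes gives the robot as it stands.
- The arm moves only by the tool send_rows, never from a script. Its argument "motion" is a list of rows, each a list of 7 numbers: the shift along the world's x, y, z normalised to -1 to 1, where 1 is 0.5 m, then the turn, a rotation vector about the world's x, y, z normalised to -1 to 1, where 1 is 60 degrees, then the opening, from -1 (shut) to 1 (fully open). A call has 1 to 20 rows; each row is the pose to reach, as a shift and turn from the pose commanded when the call began; what a row does not reach only later rows make up. A row lasts 1/8 s, in which the tool goes at most 62.5 mm and 10.7 degrees, less where a joint would pass 70% of its speed; a pose out of reach is approached as far as the arm can. A call with a number of a shift or a turn outside -1 to 1 is refused whole. A call with a gripper value outside its range is refused whole. The fingers move at their own pace and stop on an object; "squeeze" is the grip in N (left out, the last holds). Time passes only in rows, so rows that repeat a pose let the fingers close. It gives the time, the measured TCP pose, the force, the opening and the grip force at its end, in the units of the state.
- env.state(): the state, without advancing time (a new reading comes with each control period).
- eyes.grab_frame(name): name is "side" or "top" or "wrist"; returns a dict with "pixels" (480x640x3 uint8, red, green, blue), "depth" (480x640 float32, mm along the optical axis (not along the pixel's ray), 0 where there is no reading), "fx", "fy", "cx", "cy" (pixels), "distortion" ([k1, k2, p1, p2, k3] as OpenCV has them; the pictures are not rectified), "R" (3x3) and "t" (3): a world point X has camera coordinates R X + t; the wrist camera has in their place "T_tool_cam" (4x4, takes a point from camera to tool coordinates, whose origin is the TCP and whose axes are the flange's). Camera axes: x right, y down, z forward; pixel columns grow to the right and rows downward; lengths in mm; the calibration is good to about 2 mm. A picture is of the moment at which its call begins: read the wrist's pose just before it.
- env.job_done(): hands the job in; it is judged then, once.
The state is a dict: "time_s": time; "qpos": joint angles; "qvel": joint speeds; "effort": joint torques, N m; "ee_pos": TCP position; "ee_rot": TCP orientation; "force": force on the tool from outside, world axes, zero at the start; "torque": the same for the moment, N m; "gripper_width": finger opening in mm; "gripper_force": force on a finger pad.
Only numpy, scipy, OpenCV 4.12 (cv2) and the standard library are available. Lean on these libraries where they do the work, as an engineer would, in place of code of your own. Each camera call takes 0.05 s, during which the arm holds its last target. There are 200 camera calls.

### The job

Turn the sample jar on its seat so that its red stripe faces the scanner block squarely. Then stand blue spacer plates from the rack, side by side, upright and parallel, in the gap between the jar and the clamp jaw, as many as it takes for the jaw to close firmly on the stack (it has little travel of its own), and push the jaw by its red handle, gently, until you feel the stack pinched against the jar. Finish still holding the jaw pressed there, touching only the jaw; leave spacers you do not need in the rack, and do not disturb the tube stand, the bottle or the spare jar.

Things in the scene. Friction and masses are not known exactly. Their poses are not given: they have to be found in the camera images.
- bed: Fixed aluminium plate, 90 mm (x) by 250 mm (y, -137 to +113), top 12 mm above bench; origin at bench level, z up. Along its y at x = 0: grey scanner block (y -130 to -94, 70 wide, top 54 above bench), jar (axis at y = -35), gap, clamp. Spacers stand in the gap on its top face; the gap is open above and at both x sides.
- scan_window (a point): Centre of the scanner's dark window with a red bar, on the side of the scanner block towards the jar, 38 mm above the bench.
- jar: White sample jar, blue lid, captive on a rotary seat: only turns about its vertical axis (friction 0.04 N m) and stays where left. Body 52 mm diameter, 50 tall; lid 48 diameter, 22 tall, on top. Origin on its axis, underside, 16 mm above bench. Red stripe on its -y side: it faces the scanner when jar y and bed y agree. Start: 40 to 110 deg counter-clockwise from that, seen from above.
- jar_lid (a point): Middle of the jar's axis in the lid, 12 mm below the lid's top, 76 mm above the bench; the place to grip for turning (48 mm across, any direction).
- jar_mark (a point): Middle of the upright red stripe (14 mm wide) on the jar's side, 26 mm from the axis; a red line on the lid's top points the same way.
- clamp: Fixed clamp carriage standing on the bed beyond the gap, with axes parallel to the bed's; origin on the bed's top face at the open jaw face. It reaches 66 mm in y behind the jaw face; its grey rear block is 40 mm tall. Its place along the bed differs each time, so the open gap between the jar's side and the jaw face is 30 to 46 mm.
- jaw: Yellow clamp jaw, 60 mm wide (x), 30 thick (y), top 54 mm above bench, red handle on it. Slides towards the jar (bed -y) by at most 19 mm against a spring that pushes it back open (1 N at first, 2 N at full travel). Origin: foot of the face that looks to the jar, at the height of the bed's top face. Fully open at the start.
- jaw_face (a point): Middle of the jaw face that looks to the jar, 24 mm above the bed's top face.
- jaw_handle (a point): Grip point of the red upright handle on the jaw: 20 mm wide in x, 16 mm in y, from 52 to 98 mm above the bench; this point is 78 mm above the bench, 21 mm behind the jaw face.
- rack: Fixed white rack, 74 mm (x) by 142 mm (y), with four slots for the spacers, 34 mm apart along its y; origin under its centre. Slot walls reach 28 mm above the bench; spacers slide out straight up.
- spacer1_mid (a point): Blue plastic spacer plate, 50 mm wide (its x), 10 mm thick (its y), 70 mm tall (its z), 45 g, all four alike and loose; at first it stands in a slot of the white rack with its lower end 8 mm above the bench. This point is its centre, 35 mm above its lower end.
- spacer2_mid (a point): Blue plastic spacer plate, 50 mm wide (its x), 10 mm thick (its y), 70 mm tall (its z), 45 g, all four alike and loose; at first it stands in a slot of the white rack with its lower end 8 mm above the bench. This point is its centre, 35 mm above its lower end.
- spacer3_mid (a point): Blue plastic spacer plate, 50 mm wide (its x), 10 mm thick (its y), 70 mm tall (its z), 45 g, all four alike and loose; at first it stands in a slot of the white rack with its lower end 8 mm above the bench. This point is its centre, 35 mm above its lower end.
- spacer4_mid (a point): Blue plastic spacer plate, 50 mm wide (its x), 10 mm thick (its y), 70 mm tall (its z), 45 g, all four alike and loose; at first it stands in a slot of the white rack with its lower end 8 mm above the bench. This point is its centre, 35 mm above its lower end.
- spacer1: The spacer plate of spacer1_mid; origin at the centre of its lower end.
- spacer2: The spacer plate of spacer2_mid; origin at the centre of its lower end.
- spacer3: The spacer plate of spacer3_mid; origin at the centre of its lower end.
- spacer4: The spacer plate of spacer4_mid; origin at the centre of its lower end.
- tube_stand_mid (a point): Orange stand, 60 by 140 mm, with four capped tubes, 69 mm tall in all; to be left alone. Point at its middle, 35 mm up.
- wash_bottle_mid (a point): White bottle with blue cap, 60 mm in diameter, 140 mm tall; to be left alone. Point half-way up.
- spare_jar_mid (a point): Amber jar with white cap, 56 mm in diameter, 65 mm tall; to be left alone. Point half-way up.
Mind the look-alikes: they are no part of the job. Leave any green or yellow look-alike of the spacer2 alone.

How it is judged (in metres and radians):
On the way, in this order (a step that is already met when the one before it is completed fails the run):
1. the jar's red stripe faces the scanner and the fingers have let go of the jar (angle between the y axis of jar and the y axis of bed, either way round below 0.2 rad and distance between jar_mark and scan_window below 0.05 m and contact force between the fingers and jar below 0.5 N), for 0.2 s.
2. the jaw, pushed by the fingers, pinches the spacers against the jar ((contact force between jaw and spacer1 above 3 N or contact force between jaw and spacer2 above 3 N or contact force between jaw and spacer3 above 3 N or contact force between jaw and spacer4 above 3 N) and (contact force between jar and spacer1 above 3 N or contact force between jar and spacer2 above 3 N or contact force between jar and spacer3 above 3 N or contact force between jar and spacer4 above 3 N) and contact force between the fingers and jaw above 2 N), for 0.2 s.
At the end, for the whole second after the job is handed in: Fingers hold the jaw pushed: jaw on spacer and spacer on jar over 3 N each; stripe faces the scanner within 0.2 rad; each spacer stands in the gap (upright, parallel within 0.2 rad, centred within 15 mm) or is still in the rack; fingers touch only the jaw; jaw at rest (all of step 1 and all of step 2 and contact force between the fingers and spacer1 below 0.5 N and contact force between the fingers and spacer2 below 0.5 N and contact force between the fingers and spacer3 below 0.5 N and contact force between the fingers and spacer4 below 0.5 N and ((distance of spacer1_mid from where it was at the start of the episode below 0.015 m and angle between spacer1's own z axis and vertical below 0.25 rad) or (x of spacer1_mid in the frame of bed between -0.015 and 0.015 m and z of spacer1_mid in the frame of jar above 0.02 m and z of spacer1_mid in the frame of bed below 0.055 m and y of spacer1_mid in the frame of bed above -0.009 m and y of spacer1_mid in the frame of jaw_face below 0.001 m and angle between spacer1's own z axis and vertical below 0.12 rad and angle between the y axis of spacer1 and the y axis of bed, either way round below 0.2 rad)) and ((distance of spacer2_mid from where it was at the start of the episode below 0.015 m and angle between spacer2's own z axis and vertical below 0.25 rad) or (x of spacer2_mid in the frame of bed between -0.015 and 0.015 m and z of spacer2_mid in the frame of jar above 0.02 m and z of spacer2_mid in the frame of bed below 0.055 m and y of spacer2_mid in the frame of bed above -0.009 m and y of spacer2_mid in the frame of jaw_face below 0.001 m and angle between spacer2's own z axis and vertical below 0.12 rad and angle between the y axis of spacer2 and the y axis of bed, either way round below 0.2 rad)) and ((distance of spacer3_mid from where it was at the start of the episode below 0.015 m and angle between spacer3's own z axis and vertical below 0.25 rad) or (x of spacer3_mid in the frame of bed between -0.015 and 0.015 m and z of spacer3_mid in the frame of jar above 0.02 m and z of spacer3_mid in the frame of bed below 0.055 m and y of spacer3_mid in the frame of bed above -0.009 m and y of spacer3_mid in the frame of jaw_face below 0.001 m and angle between spacer3's own z axis and vertical below 0.12 rad and angle between the y axis of spacer3 and the y axis of bed, either way round below 0.2 rad)) and ((distance of spacer4_mid from where it was at the start of the episode below 0.015 m and angle between spacer4's own z axis and vertical below 0.25 rad) or (x of spacer4_mid in the frame of bed between -0.015 and 0.015 m and z of spacer4_mid in the frame of jar above 0.02 m and z of spacer4_mid in the frame of bed below 0.055 m and y of spacer4_mid in the frame of bed above -0.009 m and y of spacer4_mid in the frame of jaw_face below 0.001 m and angle between spacer4's own z axis and vertical below 0.12 rad and angle between the y axis of spacer4 and the y axis of bed, either way round below 0.2 rad)) and linear speed of jaw below 0.01 m/s); the arm keeps its last pose, push and grip.
It fails at once if the jar is pressed with more than 60 N by a spacer (contact force between jar and spacer1 above 60 N or contact force between jar and spacer2 above 60 N or contact force between jar and spacer3 above 60 N or contact force between jar and spacer4 above 60 N).
It fails at once if the tube stand is moved by more than 20 mm (distance of tube_stand_mid from where it was at the start of the episode above 0.02 m).
It fails at once if the wash bottle is moved by more than 20 mm (distance of wash_bottle_mid from where it was at the start of the episode above 0.02 m).
It fails at once if the spare jar is moved by more than 20 mm (distance of spare_jar_mid from where it was at the start of the episode above 0.02 m).
It also fails if it takes over 72 s, if anything falls off the work surface, if the arm or the gripper's body presses on something with over 40 N, if the wrist force passes 120 N, or if a joint passes its speed limit or range.

## Working session

There is one attempt and no reset: what is moved stays moved. The work goes in short steps, Python scripts to look and compute and a tool call to move; the robot and the scene stay as the last step left them, time stands still between calls to the robot, and variables do not carry over. Pictures are saved under pics/ and viewed, at most 10 in all, crops included, and the job is handed in when it is done.

Besides the shell and the picture viewer there is one more tool, called after "Request:" as name(argument=value, ...), one argument or row to a line, values as JSON. send_rows: Moves the arm, as the interface text tells. Its arguments: {"type":"object","properties":{"motion":{"type":"array"},"squeeze":{"type":"number"}},"required":["motion"]}

```bash
ls; mkdir -p pics
cat > h.py <<'E'
import numpy as np,cv2
from workcell import env,eyes
def grab(n):
    f=eyes.grab_frame(n); f['K']=np.array([[f['fx'],0,f['cx']],[0,f['fy'],f['cy']],[0,0,1.]]);return f
def world(f,uv,d=None,st=None):
    uv=np.array(uv,float).reshape(-1,2)
    n=cv2.undistortPoints(uv[:,None],f['K'],np.array(f['distortion']))[:,0]
    if d is None: d=f['depth'][uv[:,1].astype(int),uv[:,0].astype(int)]
    c=np.c_[n,np.ones(len(n))]*np.asarray(d,float)[:,None]
    if 'R' in f: return (c-np.array(f['t']))@np.array(f['R'])
    from scipy.spatial.transform import Rotation as R
    T=np.array(f['T_tool_cam']);c=c@T[:3,:3].T+T[:3,3]
    return c@R.from_euler('xyz',st['ee_rot'],degrees=True).as_matrix().T+st['ee_pos']
def save(f,p): cv2.imwrite(p,f['pixels'][:,:,::-1])
def cloud(f,st=None):
    v,u=np.nonzero(f['depth']>0)
    return np.c_[u,v],world(f,np.c_[u,v],f['depth'][v,u],st)
E
python3 - <<'E'
from h import *
print(env.state())
f=grab('top');save(f,'pics/top.png');np.savez('top.npz',**{k:v for k,v in f.items()})
g=grab('side');save(g,'pics/side.png')
for n,x in(('t',f),('s',g)): print(n,-np.array(x['R']).T@np.array(x['t']))
E
```

```text
pics
{'time_s': 0.0, 'qpos': array([-7.37967829e+01,  1.83500307e+01,  8.97072163e+01, -2.17173513e-03,
        7.20437082e+01, -1.14388269e+00]), 'qvel': array([0.04820031, 0.01538198, 0.04858558, 0.03437951, 0.03203421,
       0.0009174 ]), 'effort': array([ 1.29914042e-03, -4.12458837e+01, -2.31972009e+01,  7.28233578e-02,
        4.57490806e-02, -1.36826002e-04]), 'ee_pos': array([ 171.30674963, -548.34953483,  213.13093929]), 'ee_rot': array([-1.79899024e+02,  4.89722177e-05,  1.73477712e+01]), 'force': array([ 0.3035444 , -0.21851102, -0.32834221]), 'torque': array([-0.01000215, -0.01229866,  0.0398242 ]), 'gripper_force': 0.0, 'gripper_width': 91.38567441510692}
t [ 475.4811715    -7.82882542 1112.00127033]
s [ 396.26423712 -622.16012397  775.79002923]
```

View pics/top.png

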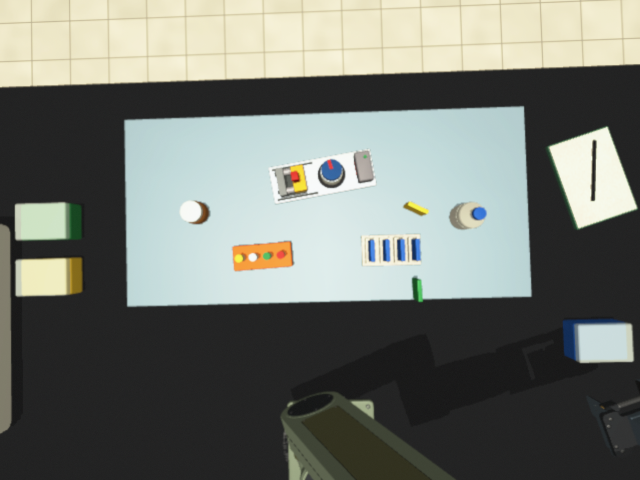

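View pics/side.png

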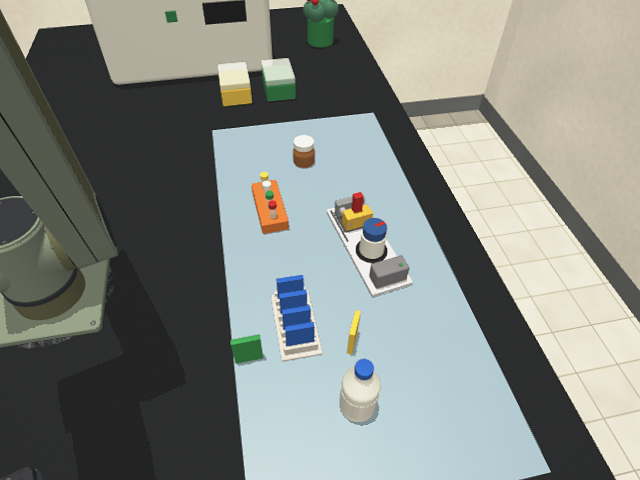

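The top view shows the bed from clamp (270,185) to scanner (372,165), the jar at (331,172), and the rack at (391,250) with four blue spacers at columns 372 to 417. The side view agrees with this. The yellow plate at (416,208) and the green one at (418,288) are look-alikes.

Run:
```python
from h import *
f=dict(np.load('top.npz'))
uv,P=cloud(f);C=f['pixels'][uv[:,1],uv[:,0]].astype(int)
hsv=cv2.cvtColor(f['pixels'],cv2.COLOR_RGB2HSV)[uv[:,1],uv[:,0]].astype(int)
def box(u0,u1,v0,v1): return (uv[:,0]>=u0)&(uv[:,0]<=u1)&(uv[:,1]>=v0)&(uv[:,1]<=v1)
def rep(n,m):
    q=P[m]
    if len(q)<4: print(n,len(q));return
    r=cv2.minAreaRect(q[:,:2].astype(np.float32));print(n,len(q),q.mean(0).round(1),np.round(r[0],1),np.round(r[1],1),round(r[2],1))
rep('bench',box(150,220,230,290)&(P[:,2]<30))
rep('bed',box(262,382,145,208)&(P[:,2]>6)&(P[:,2]<70))
rep('rack',box(355,426,228,272)&(P[:,2]>14))
b=(hsv[:,0]>100)&(hsv[:,0]<130)&(hsv[:,1]>120)
for k,u in enumerate((372,387,402,416)): rep('sp%d'%k,box(u-7,u+7,235,268)&b&(P[:,2]>60))
rep('lid',box(312,350,150,192)&(P[:,2]>78))
red=(hsv[:,0]<8)|(hsv[:,0]>172)
red&=hsv[:,1]>140
rep('lidred',box(312,350,150,192)&red)
rep('handle',box(280,310,160,195)&red&(P[:,2]>80))
rep('jaw',box(270,312,160,200)&(hsv[:,0]>18)&(hsv[:,0]<32)&(hsv[:,1]>120)&(P[:,2]>40))
rep('scanner',box(350,380,145,190)&(P[:,2]>44))
rep('tube',box(225,300,235,275)&(P[:,2]>20));rep('bottle',box(445,495,195,235)&(P[:,2]>30));rep('yel',box(400,432,198,220)&(P[:,2]>8));rep('grn',box(408,428,272,304)&(P[:,2]>15))
```

```text
bench 4319 [448.2 345.1   1.1] [448.3 345.8] [175.4 147.6] 88.6
bed 3408 [639.8   3.4  26.7] [645.1   4.2] [287.5 149.2] 88.2
rack 1153 [ 461.4 -156.6   49.6] [ 461.5 -157.6] [126.1  60.6] 89.9
sp0 82 [ 460.8 -104.8   75.5] [ 461.5 -105.3] [45.3  7.4] 0.6
sp1 88 [ 459.8 -138.6   76.1] [ 460.6 -139.6] [ 7.9 45.3] 89.5
sp2 89 [ 458.9 -172.7   75.9] [ 459.8 -173.6] [45.3  8.1] 0.3
sp3 107 [ 461.2 -206.8   75.8] [ 461.  -207.6] [45.6  8.6] 0.3
lid 355 [646.9 -19.1  88.3] [647.1 -19.1] [46.9 45.8] 43.4
lidred 24 [657.3 -15.2  89.6] [657.7 -15.1] [19.   5.6] 16.3
handle 57 [632.1  64.6  97.4] [633.1  64.6] [17.4 14.2] 11.5
jaw 246 [632.8  56.9  54.4] [634.7  59.8] [59.2 30.5] 8.4
scanner 479 [658.7 -94.2  53.9] [659.5 -94.4] [69.9 37.8] 9.1
tube 1471 [455.2 149.7  36.1] [455.  151.4] [ 60.  140.3] 3.3
bottle 739 [ 533.6 -318.6   97.5] [ 535.3 -326.6] [59.6 54.7] 4.3
yel 188 [ 555.9 -211.8   55. ] [ 556.9 -214.5] [50.4 11.1] 63.9
grn 194 [ 367.3 -208.9   56.3] [ 366.9 -211.1] [48.6 11.2] 3.5
```

Request:
send_rows(
  motion=[
    [0.2,0.2,0.2,0,0,0.3,1],
    [0.4,0.5,0.24,0,0,0.6,1],
    [0.9,0.98,0.24,0,0,1,1],
    [0.9,0.98,0.24,0,0,1,1],
    [0.9,0.98,0.24,0,0,1,1],
    [0.9,0.98,0.24,0,0,1,1],
    [0.9,0.98,0.24,0,0,1,1],
    [0.9,0.98,0.24,0,0,1,1],
    [0.9,0.98,0.24,0,0,1,1],
    [0.9,0.98,0.24,0,0,1,1],
    [0.9,0.98,0.24,0,0,1,1],
    [0.9,0.98,0.24,0,0,1,1],
    [0.9,0.98,0.24,0,0,1,1],
    [0.9,0.98,0.24,0,0,1,1],
  ],
)

```text
time_s: 1.85
ee_pos: [620.5, -60.0, 334.0]
ee_rot: [-180.0, 0.0, 77.3]
force: [0.6, -0.8, -0.7]
gripper_width: 91.1
gripper_force: 0.0
```

Request:
send_rows(
  motion=[
    [0,0.1,0,0,0,0.18,1],
    [0,0.1,0,0,0,0.35,1],
    [0,0.1,0,0,0,0.37,1],
    [0,0.1,0,0,0,0.37,1],
    [0,0.1,0,0,0,0.37,1],
  ],
)

```text
time_s: 2.48
ee_pos: [621.3, -9.7, 334.1]
ee_rot: [180.0, 0.0, 99.4]
force: [0.2, -0.5, 0.2]
gripper_width: 91.0
gripper_force: 0.0
```

Run:
```python
from h import *
s=env.state();print(s['time_s'],s['ee_pos'],s['ee_rot'],s['qpos'].round(1))
f=grab('wrist');save(f,'pics/w1.png');np.savez('w1.npz',pos=s['ee_pos'],rot=s['ee_rot'],**f)
print(f['T_tool_cam'].round(2))
```

```text
2.475 [621.3108241   -9.66306264 334.07501223] [1.79989448e+02 3.46725496e-03 9.93972294e+01] [ -2.   20.2  69.9  -0.   89.9 -11.3]
[[  -0.     -0.97   -0.25   70.62]
 [   1.     -0.     -0.     -0.99]
 [  -0.     -0.25    0.97 -170.29]
 [   0.      0.      0.      1.  ]]
```

View pics/w1.png

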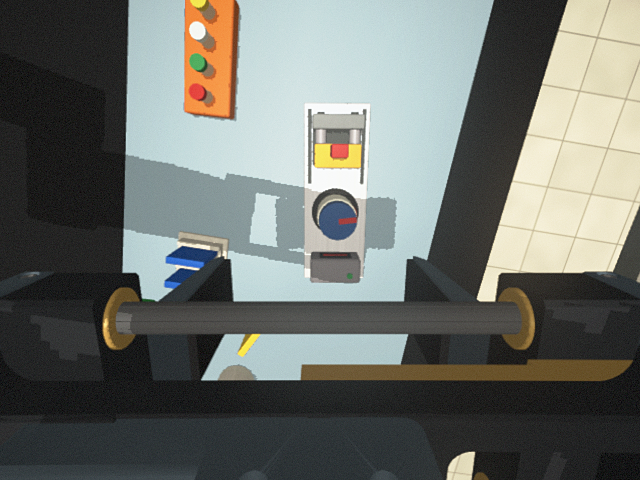

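The wrist view has the bed upright: scanner at (335,267), lid at (338,221) with its red line pointing right to (352,220), the yellow jaw at (338,155) and the handle at (340,151). I'll measure these.

Run:
```python
from h import *
f=dict(np.load('w1.npz'));st=dict(ee_pos=f['pos'],ee_rot=f['rot'])
uv,P=cloud(f,st)
hsv=cv2.cvtColor(f['pixels'],cv2.COLOR_RGB2HSV)[uv[:,1],uv[:,0]].astype(int)
def box(u0,u1,v0,v1): return (uv[:,0]>=u0)&(uv[:,0]<=u1)&(uv[:,1]>=v0)&(uv[:,1]<=v1)
def rep(n,m):
    q=P[m]
    if len(q)<4: print(n,len(q));return
    r=cv2.minAreaRect(q[:,:2].astype(np.float32));print(n,len(q),q.mean(0).round(1),np.round(r[0],1),np.round(r[1],1),round(r[2],1));return np.array(r[0])
red=((hsv[:,0]<8)|(hsv[:,0]>172))&(hsv[:,1]>140)
rep('bedtop',box(300,375,100,285)&(abs(P[:,2]-12)<3)&(hsv[:,1]<60))
L=P[box(310,365,195,245)&(P[:,2]>84)][:,:2].astype(np.float32)
c,r=cv2.minEnclosingCircle(L);print('lid',c,r,L.mean(0))
lr=P[box(310,365,195,245)&red&(P[:,2]>82)][:,:2];d=lr.mean(0)-c;print('red',lr.mean(0),np.degrees(np.arctan2(d[1],d[0])),len(lr))
h=rep('handle',box(320,355,140,162)&red&(P[:,2]>92))
rep('jaw',box(305,370,135,175)&(hsv[:,0]>18)&(hsv[:,0]<32)&(hsv[:,1]>120)&(abs(P[:,2]-54)<4))
s=rep('scan',box(300,372,250,290)&(abs(P[:,2]-54)<4))
for k,v in (('h-l',h-c),('l-s',c-s),('h-s',h-s)): print(k,np.linalg.norm(v),np.degrees(np.arctan2(-v[0],v[1])))
b=(hsv[:,0]>100)&(hsv[:,0]<130)&(hsv[:,1]>120)&(P[:,2]>70)
rep('sp0',box(160,222,244,268)&b)
```

```text
bedtop 5385 [638.6  14.9  11.8] [642.7   4.7] [ 89.9 249.2] 8.8
lid (645.7001953125, -17.629709243774414) 23.9920711517334 [645.70935  -17.011906]
red [657.00037035 -14.36798403] 16.100455348843433 82
handle 226 [632.3  66.   97.5] [632.  66.] [18.4 14.4] 9.4
jaw 833 [633.5  58.4  53.5] [634.2  60.3] [58.5 28.5] 9.4
scan 1184 [657.4 -92.5  53.4] [657.6 -92.2] [69.7 36.2] 9.0
h-l 84.74944627800393 9.270583639667185
l-s 75.52451484071408 9.073937915591866
h-s 160.2737259088763 9.177919978550777
sp0 314 [ 459.9 -103.3   77.5] [508.8 -65.1] [166.8  34.2] 38.3
```

Request:
send_rows(
  motion=[
    [0.049,-0.015,-0.1,0,0,0.17,0.65],
    [0.049,-0.015,-0.2,0,0,0.34,0.65],
    [0.049,-0.015,-0.3,0,0,0.5,0.65],
    [0.049,-0.015,-0.4,0,0,0.5,0.65],
    [0.049,-0.015,-0.48,0,0,0.5,0.65],
    [0.049,-0.015,-0.52,0,0,0.5,0.65],
    [0.049,-0.015,-0.544,0,0,0.5,0.65],
    [0.049,-0.015,-0.544,0,0,0.5,0.65],
    [0.049,-0.015,-0.544,0,0,0.5,0.1],
    [0.049,-0.015,-0.544,0,0,0.5,-0.2],
    [0.049,-0.015,-0.544,0,0,0.5,-0.2],
    [0.049,-0.015,-0.544,0,0,0.5,-0.2],
    [0.049,-0.015,-0.544,0,0,0.5,-0.2],
  ],
  squeeze=15,
)

```text
time_s: 4.15
ee_pos: [645.8, -17.0, 62.8]
ee_rot: [-180.0, 0.0, 129.6]
force: [-2.8, -3.1, 6.4]
gripper_width: 50.8
gripper_force: 15.0
```

Request:
send_rows(
  motion=[
    [0,0,0,0,0,0,0.3],
    [0,0,0,0,0,0,0.3],
    [0,0,0.016,0,0,0,0.3],
    [0,0,0.016,0,0,0,-0.2],
    [0,0,0.016,0,0,0,-0.2],
    [0,0,0.016,0,0,0,-0.2],
    [0,0,0.016,0,0,0,-0.2],
    [0,0,0.016,0,0,0,-0.2],
    [0,0,0.016,0,0,0,-0.2],
  ],
  squeeze=20,
)

```text
time_s: 5.28
ee_pos: [645.7, -16.9, 70.5]
ee_rot: [-180.0, 0.0, 129.6]
force: [-2.8, -1.9, 5.7]
gripper_width: 47.3
gripper_force: 20.0
```

Request:
send_rows(
  motion=[
    [0,0,0,0,0,-0.12,-0.2],
    [0,0,0,0,0,-0.24,-0.2],
    [0,0,0,0,0,-0.36,-0.2],
    [0,0,0,0,0,-0.48,-0.2],
    [0,0,0,0,0,-0.6,-0.2],
    [0,0,0,0,0,-0.7,-0.2],
    [0,0,0,0,0,-0.8,-0.2],
    [0,0,0,0,0,-0.8,-0.2],
  ],
)

```text
time_s: 6.28
ee_pos: [647.1, -16.5, 70.6]
ee_rot: [179.8, -0.0, 81.6]
force: [1.8, -2.3, 3.8]
gripper_width: 47.5
gripper_force: 20.0
```

Request:
send_rows(
  motion=[
    [0,0,0,0,0,-0.12,-0.2],
    [0,0,0,0,0,-0.24,-0.2],
    [0,0,0,0,0,-0.36,-0.2],
    [0,0,0,0,0,-0.48,-0.2],
    [0,0,0,0,0,-0.6,-0.2],
    [0,0,0,0,0,-0.7,-0.2],
    [0,0,0,0,0,-0.81,-0.2],
    [0,0,0,0,0,-0.81,-0.2],
    [0,0,0,0,0,-0.81,-0.2],
  ],
)

```text
time_s: 7.4
ee_pos: [648.5, -17.3, 70.6]
ee_rot: [179.8, -0.2, 33.0]
force: [4.8, -4.6, 0.5]
gripper_width: 47.3
gripper_force: 20.0
```

Request:
send_rows(
  motion=[
    [0,0,0,0,0,0,0.5],
    [0,0,0,0,0,0,0.65],
    [0,0,0,0,0,0,0.65],
    [0,0,0.1,0,0,0,0.65],
    [0,0,0.2,0,0,0.17,0.65],
    [0,0,0.3,0,0,0.34,0.65],
    [-0.02,0,0.4,0,0,0.5,1],
    [-0.04,-0.05,0.4,0,0,0.67,1],
    [-0.05,-0.09,0.4,0,0,0.84,1],
    [-0.05,-0.09,0.4,0,0,1,1],
    [-0.05,-0.09,0.4,0,0,1,1],
    [-0.05,-0.09,0.4,0,0,1,1],
  ],
)

```text
time_s: 8.9
ee_pos: [620.9, -61.0, 269.8]
ee_rot: [-180.0, -0.0, 92.8]
force: [0.6, 0.3, -0.1]
gripper_width: 91.2
gripper_force: 0.0
```

```bash
cat > m.py <<'E'
from h import *
st=env.state();f=grab('wrist')
import sys
if len(sys.argv)>1: save(f,'pics/'+sys.argv[1])
uv,P=cloud(f,st)
hsv=cv2.cvtColor(f['pixels'],cv2.COLOR_RGB2HSV)[uv[:,1],uv[:,0]].astype(int)
red=((hsv[:,0]<8)|(hsv[:,0]>172))&(hsv[:,1]>140)
def near(x,y,r): return np.hypot(P[:,0]-x,P[:,1]-y)<r
L=P[near(646,-17,32)&(P[:,2]>84)&(P[:,2]<95)][:,:2].astype(np.float32)
if len(L)>50:
    c,r=cv2.minEnclosingCircle(L);lr=P[near(646,-17,28)&red&(P[:,2]>84)][:,:2];d=lr.mean(0)-c;print('lid',c,r,L.mean(0),'red',lr.mean(0),np.degrees(np.arctan2(d[1],d[0])),len(lr))
def rep(n,m):
    q=P[m]
    if len(q)<10: print(n,len(q));return
    r=cv2.minAreaRect(q[:,:2].astype(np.float32));print(n,len(q),q.mean(0).round(1),np.round(r[0],1),np.round(r[1],1),round(r[2],1))
rep('handle',near(632,66,25)&red&(P[:,2]>93))
rep('jaw',near(633,60,50)&(hsv[:,0]>18)&(hsv[:,0]<32)&(hsv[:,1]>120)&(abs(P[:,2]-54)<4))
rep('scan',near(657,-92,55)&(abs(P[:,2]-54)<4)&(hsv[:,1]<90))
b=(hsv[:,0]>100)&(hsv[:,0]<130)&(hsv[:,1]>120)
for y in(-104,-138,-172,-206): rep('sp%d'%y,b&(abs(P[:,2]-77)<5)&(abs(P[:,1]-y)<15)&(abs(P[:,0]-460)<40))
rep('gapsp',b&(abs(P[:,2]-82)<3)&near(638,27,40)&(P[:,1]>9))
E
python3 m.py w2.png
```

```text
lid (645.8690795898438, -17.516014099121094) 23.798690795898438 [645.78925  -17.199282] red [647.61538446 -29.04022469] -81.38331973574097 130
handle 373 [632.4  65.7  97.4] [632.6  65.9] [19.5 15.7] 9.0
jaw 1309 [633.4  57.8  53.5] [633.6  59.8] [59.5 29.9] 8.6
scan 1677 [657.2 -92.5  53.3] [657.6 -92.8] [69.5 37.4] 8.6
sp-104 422 [ 460.8 -104.1   77. ] [ 460.  -104.5] [ 9.5 49.9] 89.6
sp-138 302 [ 453.6 -137.7   76.8] [ 455.6 -138.7] [40.2 10.5] 0.9
sp-172 0
sp-206 0
gapsp 0
```

View pics/w2.png

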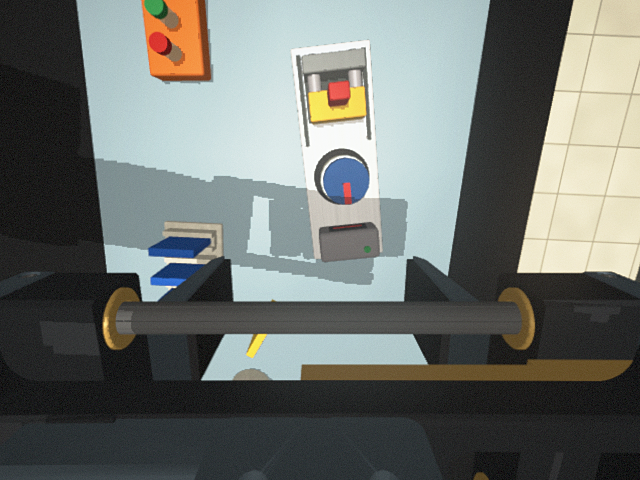

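The jar now points at the scanner: the lid line at (347,190) reads -81.4° against a target of about -81°. Next is the first spacer, gripped off-centre so the pads will clear plates already placed.

Request:
send_rows(
  motion=[
    [-0.12,-0.03,0,0,0,-0.053,0.6],
    [-0.24,-0.05,-0.1,0,0,-0.053,0.6],
    [-0.322,-0.064,-0.2,0,0,-0.053,0.6],
    [-0.322,-0.064,-0.27,0,0,-0.053,0.6],
    [-0.322,-0.064,-0.34,0,0,-0.053,0.6],
    [-0.322,-0.064,-0.39,0,0,-0.053,0.6],
    [-0.322,-0.064,-0.428,0,0,-0.053,0.6],
    [-0.322,-0.064,-0.428,0,0,-0.053,0.6],
    [-0.322,-0.064,-0.428,0,0,-0.053,0],
    [-0.322,-0.064,-0.428,0,0,-0.053,0],
    [-0.322,-0.064,-0.428,0,0,-0.053,0],
    [-0.322,-0.064,-0.428,0,0,-0.053,0],
    [-0.322,-0.064,-0.428,0,0,-0.053,0],
  ],
  squeeze=20,
)

```text
time_s: 10.58
ee_pos: [460.6, -93.5, 56.7]
ee_rot: [179.9, 0.0, 89.8]
force: [-0.8, -0.1, 4.8]
gripper_width: 49.6
gripper_force: 20.0
```

Request:
send_rows(
  motion=[
    [0,0,0.04,0,0,0,0],
    [0,0,0.08,0,0,0,0],
    [0,0,0.14,0,0,0,0],
    [0,0,0.22,0,0,0,0],
    [0,0,0.25,0,0,0,0],
    [0,0,0.25,0,0,0,0],
  ],
)

```text
time_s: 11.32
ee_pos: [460.4, -93.5, 181.8]
ee_rot: [179.9, 0.0, 89.8]
force: [-1.1, 0.7, -1.6]
gripper_width: 49.3
gripper_force: 20.0
```

Run:
```python
from h import *
s=env.state();print(s['ee_pos'],s['ee_rot'],s['force'],s['gripper_width'])
f=grab('wrist');save(f,'pics/w3.png')
```

```text
[460.44633695 -93.48185229 181.81382765] [1.79862906e+02 3.09949283e-02 8.97665774e+01] [-1.08468923  0.68966097 -1.57650881] 49.268640700097485
```

View pics/w3.png

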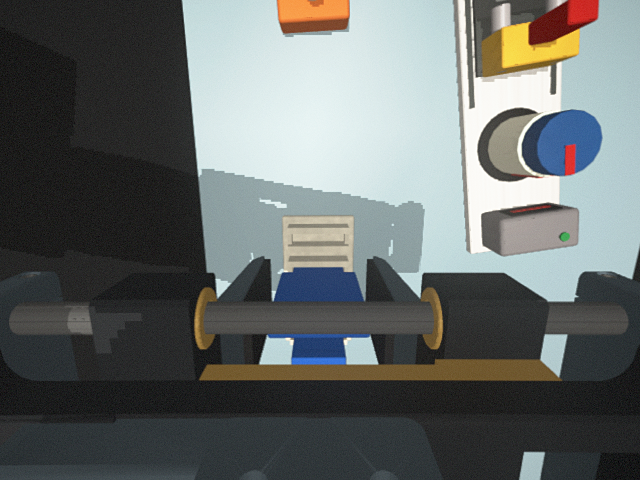

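The spacer is held, with its face at about (322,302) between the fingers. I'll check its tilt and offset from depth.

```bash
cat > held.py <<'E'
from h import *
st=env.state();f=grab('wrist');uv,P=cloud(f,st)
hsv=cv2.cvtColor(f['pixels'],cv2.COLOR_RGB2HSV)[uv[:,1],uv[:,0]].astype(int)
m=(hsv[:,0]>100)&(hsv[:,0]<130)&(hsv[:,1]>120)&(uv[:,1]<345)&(np.hypot(*(P-st['ee_pos'])[:,:2].T)<50)&(P[:,2]>st['ee_pos'][2]-60)
Q=P[m]-st['ee_pos']
from scipy.spatial.transform import Rotation as R
Q=Q@R.from_euler('xyz',st['ee_rot'],degrees=True).as_matrix()
print(len(Q),st['ee_pos'].round(1));
for lo in range(-30,60,10):
    q=Q[(Q[:,2]>lo)&(Q[:,2]<=lo+10)]
    if len(q)>10: print(lo,len(q),'tool x face',np.percentile(q[:,0],[5,50,95]).round(1),'y',np.percentile(q[:,1],[1,99]).round(1))
q=Q[(Q[:,2]>-12)];A=np.c_[q[:,1:],np.ones(len(q))];s=np.linalg.lstsq(A,q[:,0],rcond=None)[0];print('slopes y,z',s)
E
python3 held.py
```

```text
2693 [459.7 -93.3 180.8]
-30 323 tool x face [-16.1 -15.  -14.1] y [-24.5  22.1]
-20 50 tool x face [-16.8 -15.7 -14.9] y [-25.6  23.2]
0 557 tool x face [-7.3 -6.9 -6.4] y [-24.8  22.4]
10 567 tool x face [-7.3 -6.9 -6.5] y [-24.9  22.5]
20 476 tool x face [-7.3 -6.9 -6.5] y [-25.2  22.4]
30 437 tool x face [-7.3 -6.9 -6.6] y [-25.   22.5]
40 281 tool x face [-7.3 -6.9 -6.5] y [-24.9  22.2]
slopes y,z [ 2.74867099e-03 -1.29429758e-03 -6.87006264e+00]
```

Request:
send_rows(
  motion=[
    [0.1,0.07,0,0,0,0.06,0],
    [0.2,0.14,0,0,0,0.12,0],
    [0.3,0.2,0,0,0,0.153,0],
    [0.357,0.24,0,0,0,0.153,0],
    [0.357,0.24,0,0,0,0.153,0],
    [0.357,0.24,0,0,0,0.153,0],
    [0.357,0.24,-0.05,0,0,0.153,0],
    [0.357,0.24,-0.1,0,0,0.153,0],
    [0.357,0.24,-0.15,0,0,0.153,0],
    [0.357,0.24,-0.18,0,0,0.153,0],
    [0.357,0.24,-0.2,0,0,0.153,0],
    [0.357,0.24,-0.22,0,0,0.153,0],
    [0.357,0.24,-0.232,0,0,0.153,0],
    [0.357,0.24,-0.232,0,0,0.153,0],
    [0.357,0.24,-0.232,0,0,0.153,0],
  ],
)

```text
time_s: 13.3
ee_pos: [638.8, 26.7, 65.4]
ee_rot: [179.9, 0.0, 99.0]
force: [-0.1, 0.9, -0.0]
gripper_width: 49.7
gripper_force: 20.0
```

Request:
send_rows(
  motion=[
    [0,0,-0.004,0,0,0,0],
    [0,0,-0.008,0,0,0,0],
    [0,0,-0.0085,0,0,0,0],
    [0,0,-0.0085,0,0,0,0],
  ],
)

```text
time_s: 13.8
ee_pos: [638.5, 26.6, 60.8]
ee_rot: [180.0, 0.0, 98.9]
force: [0.6, -0.0, 0.5]
gripper_width: 50.1
gripper_force: 20.0
```

Request:
send_rows(
  motion=[
    [0,0,0,0,0,0,0.2],
    [0,0,0,0,0,0,0.5],
    [0,0,0,0,0,0,0.5],
    [0,0,0.03,0,0,0,0.5],
    [0,0,0.1,0,0,0,0.6],
    [0,0,0.2,0,0,0,0.6],
    [0,-0.06,0.3,0,0,0,1],
    [-0.036,-0.175,0.418,0,0,-0.1,1],
    [-0.036,-0.175,0.418,0,0,-0.153,1],
    [-0.036,-0.175,0.418,0,0,-0.153,1],
    [-0.036,-0.175,0.418,0,0,-0.153,1],
  ],
)

```text
time_s: 15.18
ee_pos: [619.9, -59.7, 267.8]
ee_rot: [-179.8, -0.1, 89.8]
force: [0.2, -0.2, -0.0]
gripper_width: 91.2
gripper_force: 0.0
```

```bash
python3 m.py w4.png; python3 -c "
from h import *
s=env.state();print(s['time_s'],s['ee_pos'],s['ee_rot'])"
```

```text
lid (645.9193725585938, -17.592397689819336) 23.871374130249023 [645.8433   -17.214514] red [647.6922014  -28.79488507] -81.00733880645379 128
handle 368 [632.4  65.7  97.4] [632.5  65.9] [19.2 15.6] 9.4
jaw 1322 [633.6  57.9  53.5] [633.7  59.8] [59.6 30.1] 8.8
scan 1706 [657.2 -92.5  53.3] [657.6 -92.6] [69.7 37.6] 8.9
sp-104 0
sp-138 150 [ 444.5 -137.4   76.7] [ 446.2 -138.6] [ 9.7 22.2] 89.2
sp-172 0
sp-206 0
gapsp 431 [640.   15.   81.6] [639.   14.6] [48.3  9.3] 9.1
15.225 [619.89222635 -59.59166105 267.52647209] [-1.79783445e+02 -6.13499192e-02  8.98658573e+01]
```

View pics/w4.png

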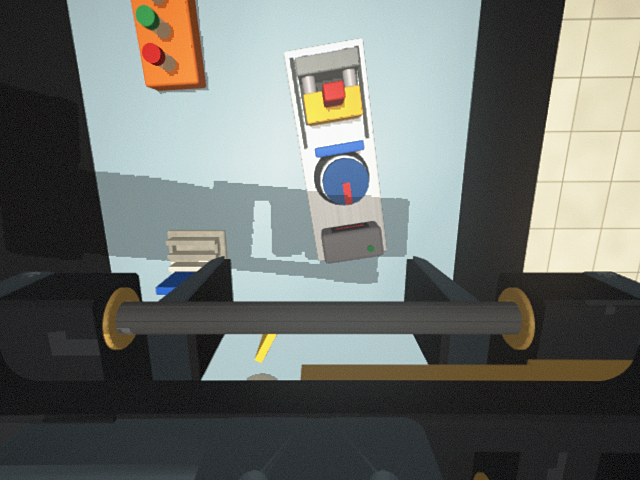

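The first spacer stands parallel in the gap at pixel (339,149), about 1.6 mm off the jar. Now the second.

Request:
send_rows(
  motion=[
    [-0.12,-0.05,0,0,0,0,0.6],
    [-0.24,-0.1,-0.1,0,0,0,0.6],
    [-0.32,-0.135,-0.2,0,0,0,0.6],
    [-0.32,-0.135,-0.27,0,0,0,0.6],
    [-0.32,-0.135,-0.34,0,0,0,0.6],
    [-0.32,-0.135,-0.39,0,0,0,0.6],
    [-0.32,-0.135,-0.422,0,0,0,0.6],
    [-0.32,-0.135,-0.422,0,0,0,0.6],
    [-0.32,-0.135,-0.422,0,0,0,0],
    [-0.32,-0.135,-0.422,0,0,0,0],
    [-0.32,-0.135,-0.422,0,0,0,0],
    [-0.32,-0.135,-0.422,0,0,0,0],
    [-0.32,-0.135,-0.422,0,0,0,0],
  ],
  squeeze=20,
)

```text
time_s: 16.85
ee_pos: [460.9, -128.5, 59.3]
ee_rot: [179.9, 0.0, 89.8]
force: [-0.8, -0.5, 3.2]
gripper_width: 49.8
gripper_force: 20.0
```

Request:
send_rows(
  motion=[
    [0,0,0.04,0,0,0,0],
    [0,0,0.08,0,0,0,0],
    [0,0,0.14,0,0,0,0],
    [0,0,0.22,0,0,0,0],
    [0,0,0.25,0,0,0,0],
    [0,0,0.25,0,0,0,0],
  ],
)

```text
time_s: 17.6
ee_pos: [460.6, -128.4, 183.9]
ee_rot: [179.9, 0.0, 89.8]
force: [0.3, -0.1, -1.4]
gripper_width: 49.8
gripper_force: 20.0
```

```bash
python3 held.py
```

```text
2499 [ 460.6 -128.4  183.9]
-10 54 tool x face [-6.  -5.8 -5.5] y [-24.6  21.6]
0 638 tool x face [-6.5 -6.  -5.6] y [-24.8  22.5]
10 558 tool x face [-6.4 -6.  -5.6] y [-25.1  22.2]
20 478 tool x face [-6.4 -6.  -5.6] y [-25.1  22.1]
30 410 tool x face [-6.4 -6.  -5.6] y [-25.3  22.1]
40 360 tool x face [-6.3 -6.  -5.7] y [-25.2  22. ]
slopes y,z [ 1.62626171e-03 -3.28289301e-04 -5.99914074e+00]
```

Request:
send_rows(
  motion=[
    [0.1,0.09,0,0,0,0.06,0],
    [0.2,0.18,0,0,0,0.12,0],
    [0.3,0.28,0,0,0,0.153,0],
    [0.353,0.33,0,0,0,0.153,0],
    [0.353,0.33,0,0,0,0.153,0],
    [0.353,0.33,0,0,0,0.153,0],
    [0.353,0.33,-0.05,0,0,0.153,0],
    [0.353,0.33,-0.1,0,0,0.153,0],
    [0.353,0.33,-0.15,0,0,0.153,0],
    [0.353,0.33,-0.18,0,0,0.153,0],
    [0.353,0.33,-0.2,0,0,0.153,0],
    [0.353,0.33,-0.22,0,0,0.153,0],
    [0.353,0.33,-0.232,0,0,0.153,0],
    [0.353,0.33,-0.232,0,0,0.153,0],
    [0.353,0.33,-0.232,0,0,0.153,0],
  ],
)

```text
time_s: 19.52
ee_pos: [637.3, 36.7, 68.2]
ee_rot: [179.9, 0.0, 99.0]
force: [-0.5, -0.5, 0.2]
gripper_width: 49.3
gripper_force: 20.0
```

Request:
send_rows(
  motion=[
    [0,0,-0.004,0,0,0,0],
    [0,0,-0.008,0,0,0,0],
    [0,0,-0.0085,0,0,0,0],
    [0,0,-0.0085,0,0,0,0],
  ],
)

```text
time_s: 20.02
ee_pos: [637.0, 36.6, 63.4]
ee_rot: [180.0, -0.0, 98.9]
force: [1.0, 0.4, -0.8]
gripper_width: 49.9
gripper_force: 20.0
```

Request:
send_rows(
  motion=[
    [0,0,0,0,0,0,0.2],
    [0,0,0,0,0,0,0.5],
    [0,0,0,0,0,0,0.5],
    [0,0,0.03,0,0,0,0.5],
    [0,0,0.1,0,0,0,0.6],
    [0,0,0.2,0,0,0,0.6],
    [0,-0.06,0.3,0,0,0,1],
    [-0.034,-0.193,0.41,0,0,-0.1,1],
    [-0.034,-0.193,0.41,0,0,-0.153,1],
    [-0.034,-0.193,0.41,0,0,-0.153,1],
    [-0.034,-0.193,0.41,0,0,-0.153,1],
  ],
)

```text
time_s: 21.4
ee_pos: [619.4, -58.7, 266.7]
ee_rot: [-179.8, -0.1, 89.8]
force: [0.8, 0.6, -0.7]
gripper_width: 91.3
gripper_force: 0.0
```

```bash
python3 m.py w5.png; python3 -c "
from h import *
s=env.state();print(s['time_s'],s['ee_pos'],s['ee_rot'])"
```

```text
lid (645.9134521484375, -17.44915199279785) 23.88191795349121 [645.8849   -17.206034] red [647.62362359 -28.83638765] -81.45896930357819 130
handle 378 [632.4  65.7  97.4] [632.5  65.7] [19.2 15.6] 9.0
jaw 1330 [633.5  57.9  53.5] [633.8  59.9] [59.6 30. ] 8.6
scan 1699 [657.3 -92.6  53.3] [657.7 -93.5] [69.6 36. ] 8.8
sp-104 0
sp-138 0
sp-172 0
sp-206 0
gapsp 920 [638.6  20.4  81.5] [638.4  19.9] [48.6 20. ] 8.9
21.45 [619.42835777 -58.50017314 266.48399909] [-1.79803487e+02 -6.45544273e-02  8.98689314e+01]
```

View pics/w5.png

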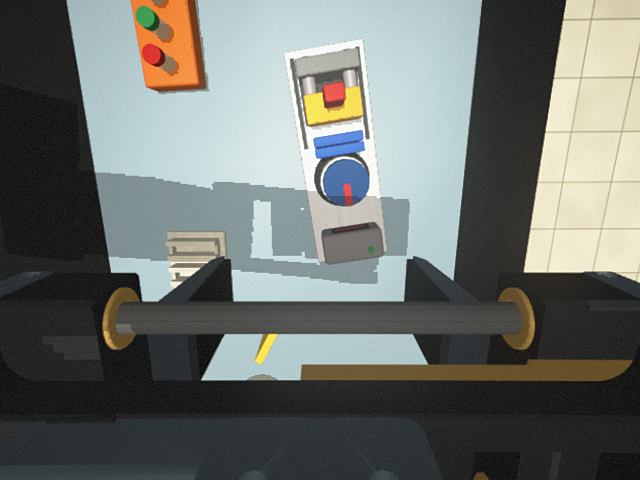

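The second spacer is parallel to the first; the pair spans about 20 mm at (339,144), leaving roughly 14 mm to the jaw. Now the third.

Request:
send_rows(
  motion=[
    [-0.12,-0.07,0,0,0,0,0.6],
    [-0.24,-0.14,-0.1,0,0,0,0.6],
    [-0.318,-0.204,-0.2,0,0,0,0.6],
    [-0.318,-0.204,-0.27,0,0,0,0.6],
    [-0.318,-0.204,-0.34,0,0,0,0.6],
    [-0.318,-0.204,-0.39,0,0,0,0.6],
    [-0.318,-0.204,-0.422,0,0,0,0.6],
    [-0.318,-0.204,-0.422,0,0,0,0.6],
    [-0.318,-0.204,-0.422,0,0,0,0],
    [-0.318,-0.204,-0.422,0,0,0,0],
    [-0.318,-0.204,-0.422,0,0,0,0],
    [-0.318,-0.204,-0.422,0,0,0,0],
    [-0.318,-0.204,-0.422,0,0,0,0],
  ],
  squeeze=20,
)

```text
time_s: 23.08
ee_pos: [461.3, -162.0, 58.0]
ee_rot: [179.9, 0.0, 89.8]
force: [0.8, 0.8, 4.2]
gripper_width: 50.0
gripper_force: 20.0
```

Request:
send_rows(
  motion=[
    [0,0,0.04,0,0,0,0],
    [0,0,0.08,0,0,0,0],
    [0,0,0.14,0,0,0,0],
    [0,0,0.22,0,0,0,0],
    [0,0,0.25,0,0,0,0],
    [0,0,0.25,0,0,0,0],
  ],
)

```text
time_s: 23.82
ee_pos: [461.1, -162.0, 182.6]
ee_rot: [179.9, 0.0, 89.8]
force: [0.3, 0.1, -0.8]
gripper_width: 49.9
gripper_force: 20.0
```

```bash
python3 held.py
```

```text
2550 [ 461.1 -162.   182.6]
-30 34 tool x face [-15.3 -14.7 -14.4] y [-24.6  17.4]
-20 118 tool x face [-16.1 -15.4 -14.8] y [-24.6  22. ]
0 606 tool x face [-6.9 -6.5 -6.1] y [-25.   22.3]
10 568 tool x face [-7.  -6.5 -6.1] y [-25.1  22.3]
20 478 tool x face [-6.9 -6.5 -6.1] y [-24.9  22. ]
30 426 tool x face [-6.9 -6.5 -6.1] y [-25.4  21.8]
40 316 tool x face [-6.9 -6.6 -6.1] y [-25.4  21.7]
slopes y,z [ 1.24596958e-03 -4.95365314e-04 -6.52355904e+00]
```

Request:
send_rows(
  motion=[
    [0.08,0.1,0,0,0,0.06,0],
    [0.17,0.2,0,0,0,0.12,0],
    [0.25,0.31,0,0,0,0.153,0],
    [0.348,0.422,0,0,0,0.153,0],
    [0.348,0.422,0,0,0,0.153,0],
    [0.348,0.422,0,0,0,0.153,0],
    [0.348,0.422,0,0,0,0.153,0],
    [0.348,0.422,-0.05,0,0,0.153,0],
    [0.348,0.422,-0.1,0,0,0.153,0],
    [0.348,0.422,-0.15,0,0,0.153,0],
    [0.348,0.422,-0.18,0,0,0.153,0],
    [0.348,0.422,-0.2,0,0,0.153,0],
    [0.348,0.422,-0.22,0,0,0.153,0],
    [0.348,0.422,-0.232,0,0,0.153,0],
    [0.348,0.422,-0.232,0,0,0.153,0],
    [0.348,0.422,-0.232,0,0,0.153,0],
  ],
)

```text
time_s: 25.88
ee_pos: [635.4, 49.2, 66.9]
ee_rot: [179.9, 0.0, 99.0]
force: [0.1, -0.1, -0.6]
gripper_width: 49.1
gripper_force: 20.0
```

Request:
send_rows(
  motion=[
    [0,0,-0.004,0,0,0,0],
    [0,0,-0.008,0,0,0,0],
    [0,0,-0.0088,0,0,0,0],
    [0,0,-0.0088,0,0,0,0],
  ],
)

```text
time_s: 26.38
ee_pos: [634.9, 49.2, 62.2]
ee_rot: [180.0, -0.0, 98.9]
force: [-0.2, -0.5, 0.5]
gripper_width: 49.7
gripper_force: 20.0
```

Request:
send_rows(
  motion=[
    [0,0,0,0,0,0,0.2],
    [0,0,0,0,0,0,0.5],
    [0,0,0,0,0,0,0.5],
    [0,0,0.03,0,0,0,0.5],
    [0,0,0.1,0,0,0,0.6],
    [0,0,0.2,0,0,0,0.6],
    [0,-0.06,0.3,0,0,0,1],
    [-0.03,-0.215,0.41,0,0,0,1],
    [-0.03,-0.215,0.41,0,0,0,1],
    [-0.03,-0.215,0.41,0,0,0,1],
    [-0.03,-0.215,0.41,0,0,0,1],
  ],
)

```text
time_s: 27.75
ee_pos: [619.7, -57.7, 266.9]
ee_rot: [-180.0, -0.0, 99.0]
force: [0.5, 0.2, -0.1]
gripper_width: 91.2
gripper_force: 0.0
```

```bash
python3 m.py w6.png; python3 -c "
from h import *
s=env.state();print(s['time_s'],s['ee_pos'],s['ee_rot'])"
```

```text
lid (646.0313720703125, -17.506256103515625) 24.009479522705078 [645.70874  -17.188818] red [647.9600072  -28.49165287] -80.0424285663094 140
handle 365 [632.4  65.7  97.4] [632.7  65.7] [18.8 14.9] 9.3
jaw 1250 [633.2  57.9  53.5] [634.2  59.7] [59.3 28.7] 9.1
scan 1662 [656.9 -92.4  53.3] [657.5 -91.9] [69.3 36.4] 9.1
sp-104 0
sp-138 0
sp-172 0
sp-206 0
gapsp 1427 [637.1  26.5  81.5] [636.9  26.4] [49.  31.7] 8.8
27.8 [619.61595279 -57.33968402 266.3517318 ] [-1.79928960e+02 -5.56987884e-02  9.89970620e+01]
```

View pics/w6.png

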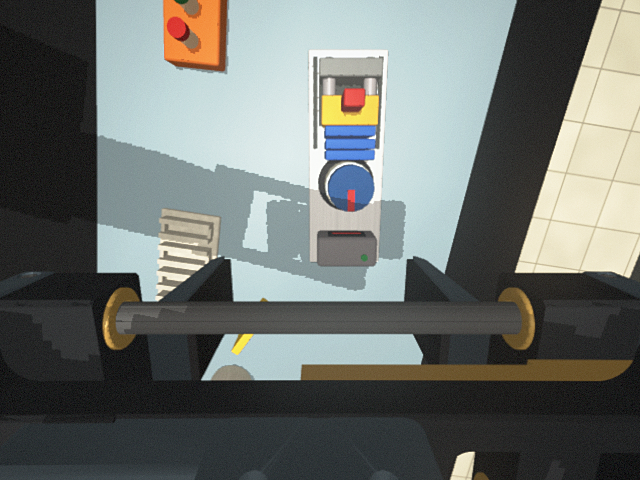

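Three parallel spacers fill the gap, at rows 130 to 157. Next I move the shut fingers in behind the handle.

Request:
send_rows(
  motion=[
    [0.005,0.1,0,0,0,0,-1],
    [0.01,0.22,0,0,0,0,-1],
    [0.015,0.314,0,0,0,0,-1],
    [0.015,0.314,0,0,0,0,-1],
    [0.015,0.314,-0.1,0,0,0,-1],
    [0.015,0.314,-0.2,0,0,0,-1],
    [0.015,0.314,-0.3,0,0,0,-1],
    [0.015,0.314,-0.36,0,0,0,-1],
    [0.015,0.314,-0.41,0,0,0,-1],
    [0.015,0.314,-0.41,0,0,0,-1],
    [0.015,0.314,-0.41,0,0,0,-1],
    [0.015,0.314,-0.41,0,0,0,-1],
  ],
)

```text
time_s: 29.3
ee_pos: [628.4, 98.7, 63.5]
ee_rot: [179.8, 0.0, 99.0]
force: [0.5, 0.5, 0.0]
gripper_width: 0.7
gripper_force: 0.0
```

Request:
send_rows(
  motion=[
    [0.001,-0.004,0,0,0,0,-1],
    [0.001,-0.008,0,0,0,0,-1],
    [0.002,-0.012,0,0,0,0,-1],
    [0.002,-0.014,0,0,0,0,-1],
    [0.003,-0.016,0,0,0,0,-1],
    [0.003,-0.018,0,0,0,0,-1],
    [0.003,-0.02,0,0,0,0,-1],
    [0.003,-0.02,0,0,0,0,-1],
  ],
)

```text
time_s: 30.3
ee_pos: [629.1, 88.7, 62.1]
ee_rot: [180.0, -0.0, 98.9]
force: [-0.3, 1.1, -0.8]
gripper_width: 0.3
gripper_force: 0.5
```

Request:
send_rows(
  motion=[
    [0,-0.002,0,0,0,0,-1],
    [0.001,-0.004,0,0,0,0,-1],
    [0.001,-0.006,0,0,0,0,-1],
    [0.001,-0.006,0,0,0,0,-1],
    [0.001,-0.006,0,0,0,0,-1],
  ],
)

```text
time_s: 30.92
ee_pos: [629.5, 85.6, 62.1]
ee_rot: [180.0, 0.0, 98.9]
force: [-0.4, 1.9, 0.3]
gripper_width: 0.5
gripper_force: 0.6
```

Request:
send_rows(
  motion=[
    [0,-0.001,0,0,0,0,-1],
    [0,-0.002,0,0,0,0,-1],
    [0,-0.003,0,0,0,0,-1],
    [0.001,-0.004,0,0,0,0,-1],
    [0.001,-0.004,0,0,0,0,-1],
    [0.001,-0.004,0,0,0,0,-1],
  ],
)

```text
time_s: 31.68
ee_pos: [629.8, 83.7, 62.1]
ee_rot: [-180.0, -0.0, 98.9]
force: [-1.4, 3.2, 0.7]
gripper_width: 0.4
gripper_force: 1.3
```

Request:
send_rows(
  motion=[
    [0,-0.001,0,0,0,0,-1],
    [0,-0.002,0,0,0,0,-1],
    [0,-0.002,0,0,0,0,-1],
    [0,-0.002,0,0,0,0,-1],
  ],
)

```text
time_s: 32.17
ee_pos: [629.9, 82.6, 62.1]
ee_rot: [180.0, -0.0, 98.9]
force: [0.1, 3.4, 1.6]
gripper_width: 0.4
gripper_force: 1.5
```

Request:
send_rows(
  motion=[
    [0,-0.001,0,0,0,0,-1],
    [0,-0.002,0,0,0,0,-1],
    [0,-0.002,0,0,0,0,-1],
    [0,-0.002,0,0,0,0,-1],
  ],
)

```text
time_s: 32.67
ee_pos: [630.0, 82.6, 62.2]
ee_rot: [180.0, -0.1, 98.9]
force: [-0.6, 5.6, 1.7]
gripper_width: 0.5
gripper_force: 3.0
```

Request:
send_rows(
  motion=[
    [0,-0.001,0,0,0,0,-1],
    [0,-0.002,0,0,0,0,-1],
    [0,-0.002,0,0,0,0,-1],
    [0,-0.002,0,0,0,0,-1],
  ],
)

```text
time_s: 33.17
ee_pos: [630.0, 82.6, 62.2]
ee_rot: [180.0, -0.2, 98.9]
force: [-0.9, 8.8, 0.3]
gripper_width: 0.7
gripper_force: 4.4
```

Request:
send_rows(
  motion=[
    [0,-0.001,0,0,0,0,-1],
    [0,-0.002,0,0,0,0,-1],
    [0,-0.003,0,0,0,0,-1],
    [0,-0.003,0,0,0,0,-1],
    [0,-0.003,0,0,0,0,-1],
    [0,-0.003,0,0,0,0,-1],
  ],
)

```text
time_s: 33.92
ee_pos: [630.0, 82.5, 62.2]
ee_rot: [179.9, -0.3, 98.9]
force: [-0.6, 13.2, 1.5]
gripper_width: 0.6
gripper_force: 6.4
```

Run:
```python
from h import *
f=grab('side');save(f,'pics/s2.png')
c=f['pixels'][150:300,280:460,::-1];cv2.imwrite('pics/s2c.png',cv2.resize(c,None,fx=4,fy=4))
s=env.state();print(s['force'],s['ee_pos'],s['time_s'])
```

```text
[-1.05060574 13.1037331   1.96572055] [629.97744479  82.56812636  62.25263417] 33.975
```

View pics/s2c.png

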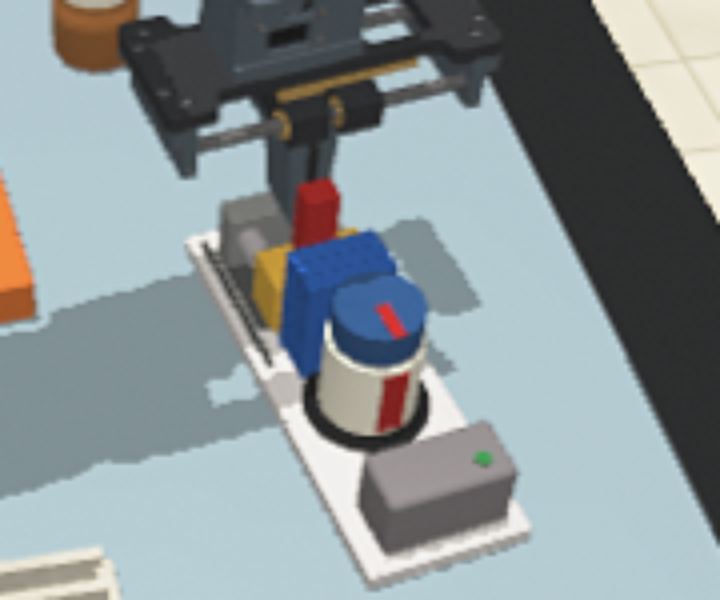

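The crop shows the three spacers packed upright between jaw and jar near (335,290), the stripe at (393,400) towards the scanner, and the fingers touching only the handle. The push is steady at 13 N, so I'm handing in.

```bash
python3 -c "
from workcell import env
print(env.job_done())"
```

```text
the job is handed in; nothing more can be done
None
```

I've handed the job in with the jar's stripe facing the scanner (within about 1°), three spacers standing pinched between jaw and jar, and the shut fingers holding the jaw's red handle at about 13 N; the hand-in returned no verdict.

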